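# Clear the slide board and hold the charging contacts open

### The arm

A 6-joint arm with a two-finger parallel gripper is mounted at the origin on the work surface. World frame = base frame: x ahead of the robot, y to its left, z up, the work surface at z = 0. Lengths are in m, angles in rad, forces in N, time in s.
With the tool pointing down it reaches from about 0.3 to 0.875 m from the base axis. Payload 6.4 kg.
Tool frame: the origin (TCP) lies midway between the tips of the shut fingers; the grasp point (between the pads) lies 19 mm behind it; z points along the fingers, y is the line along which they close (so a half turn about z gives the same grasp; the last joint's range is limited). The gripper opens to 85 mm and grips with 20 to 120 N. Pads are 22 mm wide; open, the fingers measure 114 mm over their backs; the gripper's body (76 mm by 85 mm) begins 54 mm behind the grasp point. The pads swing forward as they close: fully open they stand 13 mm farther back than shut.
Start: joints at [1.063, 0.181, 1.607, -0, 1.354, -0.206], TCP at [0.171, 0.549, 0.231] pointing down, gripper open.
Joint ranges: [-2.99, 2.99], [-0.89, 2.07], [0.3, 2.58], [-1.14, 4.28], [0, 2.63], [-3.12, 3.12]. Speed limits (rad/s): [2.57, 2.57, 3.01, 3.14, 3.14, 3.14].

### API

Orientations are given as a unit quaternion [w, x, y, z].
In Python, from bench import ctrl gives the robot as it stands. The module is installed in compiled form; this text tells all that it offers.
- The arm moves only by the tool move_arm, never from a script. Its argument "plan" is one flat list of numbers, 6 for each row, row after row: the shift along the world's x, y, z in units of 50 mm (1.0 is 50 mm), then the turn, a rotation vector about the world's x, y, z in rad. A call has 1 to 10 rows; each row is the pose to reach, as a shift and turn from the pose commanded when the call began; what a row does not reach only later rows make up. A row lasts 1/8 s, in which the tool goes at most 62.5 mm and 10.7 degrees, less where a joint would pass 70% of its speed; a pose out of reach is approached as far as the arm can. A call with a gripper value outside its range is refused whole. "grip" is the finger opening in mm, from 0 to 85.4, set as the call begins (left out, the last holds). The fingers move at their own pace and stop on an object; the grip force is fixed at half the most. Time passes only in rows, so rows that repeat a pose let the fingers close. It gives the time, the measured TCP pose, the force, the opening and the grip force at its end, in the units of the state.
- ctrl.get_obs(): the state, without advancing time (a new reading comes with each control period).
- ctrl.camera(name): name is "side" or "top" or "wrist"; returns a dict with "pixels" (384x512x3 uint8, red, green, blue), "fx", "fy", "cx", "cy" (pixels), "origin" and "attitude" of the camera in the world. Camera axes: x right, y down, z forward; pixel columns grow to the right and rows downward; lengths in m; the calibration is good to about 2 mm. A picture is of the moment at which its call begins. There is no depth.
- ctrl.hand_in(): hands the job in; it is judged then, once.
The state is a dict: "time_s": time; "q": joint angles; "dq": joint speeds; "joint_efforts": joint torques, N m; "eef_pos": TCP position; "eef_rot": TCP orientation; "wrist_force": force on the tool from outside, world axes, zero at the start; "torque": the same for the moment, N m; "opening": opening from 0.0 (shut) to 1.0 (fully open); "grasp_force": force on a finger pad.
Only numpy, scipy, OpenCV 4.12 (cv2) and the standard library are available. Lean on these libraries where they do the work, as an engineer would, in place of code of your own. Each camera call takes 0.05 s, during which the arm holds its last target. There are 200 camera calls.

### The job

The loose black terminal cover is lying on the slide board of the lamp rack, in the way of the contact slide: first move it into the aluminium tray, lying flat and top side up as it was, without disturbing the lamps, the tally disc or the reflector. Then pull the spring-loaded slide out by its upright black knob until the knob stands level with the little dark steel index post on the board's edge, and keep it there so that the contacts stay off the lamps. Finish while the gripper is still holding the slide still at that mark; do not let it go.

Things in the scene. Friction and masses are not known exactly. Their poses are not given: they have to be found in the camera images.
- rack: Fixed wooden lamp rack with plywood slide board. Origin on the table straight below the knob's home place. Its y runs along the board to the lamps; the slide pulls out along -y. Board 100 wide (x +-50), top at z = 20, y = -180 to +115; lamp rack at y = +115 to +375, uprights 80 high, lamp tops at 106. A steel bar guide, 48 high, stands at y = +52 to +68.
- slide (a joint): How far the contact slide is pulled out (m): 0 home, 0.14 at its stop, along the rack's -y. A spring pulls it home: about 3 N at home rising by 0.7 N per 10 mm (about 11 N at 0.12). When let go it runs back home.
- knob (a point): Centre of the slide's upright round black knob: 24 diameter, 50 tall (z = 33 to 83 above the table; this point at z = 58), on a 40 x 40 steel carriage (top at z = 33) that rides on the board. Clear all round at home but for the bar guide 40 behind it on the rack's +y side.
- index: Dark steel index post on the far (+x) edge of the board: round, 10 thick, ball of 13 on top, 36 high, on a 12 x 22 foot. Origin at its foot's centre, on the board's top; axes parallel to the rack's. It stands 42 to the +x side of the knob's path, 85 to 120 out from the knob's home. At the mark, the knob's centre has the same y in the rack's frame as this post.
- cover: The same loose black terminal cover, given at its underside: origin at the centre of its underside.
- cover_center (a point): Centre (half-way up) of the loose black plastic terminal cover: a solid block 60 long (its x), 36 wide (its y), 28 high, about 70 g, with two round grey-centred spots on top. It lies on the slide board (top at z = 20), its long side roughly across the board, so this point starts at z = 34.
- tray: Fixed shallow empty aluminium tray 160 (x) x 140 (y), 28 high, walls and floor about 4 thick, on the table. Origin at the centre of its underside.
- tally_center (a point): Zinc tally disc, 44 diameter, 5 thick, on the table on the robot's side of the board: leave alone. Point at its centre.
- reflector: Chrome reflector bowl, 60 diameter, 26 high, on the table beyond the board: leave alone. Origin at its underside.
- lamp0: Blue cap lamp standing in the rack, nearest the knob: 44 x 60, 88 high. Leave alone. Origin at its underside.
- lamp1: Same lamp in the middle slot.
- lamp2: Same lamp in the far slot.

How it is judged:
By the outcome, as a careful person would: the job done as asked, in the order asked, and still so for the second after the job is handed in, while the arm keeps its last pose, push and grip.
It also fails if it takes over 58 s, if anything falls off the work surface, if the arm or the gripper's body presses on something with over 40 N, if the wrist force passes 120 N, or if a joint passes its speed limit or range.

## Working session

There is one attempt and no reset: what is moved stays moved. The work goes in short steps, Python scripts to look and compute and a tool call to move; the robot and the scene stay as the last step left them, time stands still between calls to the robot, and variables do not carry over. Pictures are saved under pics/ and viewed, at most 10 in all, crops included, and the job is handed in when it is done.

Besides the shell and the picture viewer there is one more tool, called by a JSON object that holds its "op" and its "data", one argument or row to a line. move_arm: Moves the arm, as the interface text tells. Its arguments: {"type":"object","properties":{"plan":{"type":"array"},"grip":{"type":"number"}},"required":["plan"]}

```bash
mkdir -p pics; cat > h.py <<'E'
import numpy as np, cv2
from bench import ctrl
from scipy.spatial.transform import Rotation as R
def att(a):
    a=np.array(a,float)
    return a if a.shape==(3,3) else R.from_quat(a,scalar_first=True).as_matrix()
def ray(c,u,v,z):
    d=att(c["attitude"])@np.array([(u-c["cx"])/c["fx"],(v-c["cy"])/c["fy"],1]); o=np.array(c["origin"])
    return o+d*(z-o[2])/d[2]
def proj(c,p):
    q=att(c["attitude"]).T@(np.array(p)-c["origin"]); return c["cx"]+c["fx"]*q[0]/q[2],c["cy"]+c["fy"]*q[1]/q[2]
def save(c,n): cv2.imwrite(n,np.array(c["pixels"])[:,:,::-1])
E
python3 - <<'E'
from h import *
import pickle
for n in("top","side"):
    c=ctrl.camera(n); pickle.dump(c,open(n+".pkl","wb")); 
    print(n,c["fx"],c["cx"],c["cy"],c["origin"],c["attitude"])
    save(c,f"pics/{n}0.png")
o=ctrl.get_obs(); print(o["eef_pos"],o["eef_rot"],o["opening"],o["time_s"])
E
```

```text
top 354.93473049085776 257.61670363259867 190.3527286322905 [0.34600858 0.05791157 1.15683896] [-0.05971664  0.70813312 -0.70059185  0.06443959]
side 442.36697215659444 251.03226408329917 195.04421038669526 [ 0.05310515 -0.48768717  0.85554535] [-0.35030365  0.86405691 -0.33821542  0.12768451]
[0.17065333 0.54854669 0.23044726] [-2.85912454e-04  1.50323128e-01  9.88636565e-01 -7.86467314e-04] 1.0019395720125148 0.1
```

View pics/top0.png

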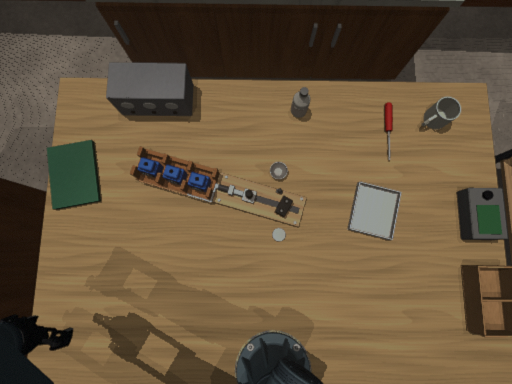

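View pics/side0.png

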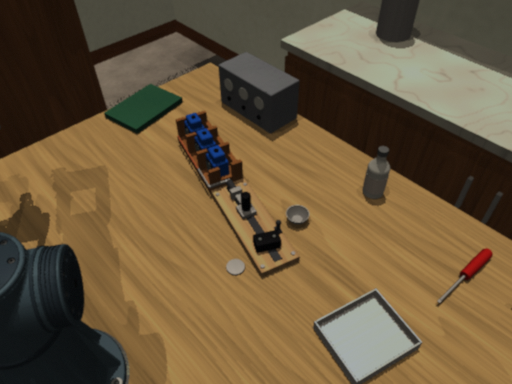

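The top view shows the rack from (135,165) to (305,215), with the knob near (249,195), the cover at (284,206) and the tray at (375,211). Next I'll enlarge both views.

```bash
python3 - <<'E'
from h import *
import pickle
t=pickle.load(open("top.pkl","rb"))["pixels"][:,:,::-1];s=pickle.load(open("side.pkl","rb"))["pixels"][:,:,::-1]
cv2.imwrite("pics/c1.png",cv2.resize(np.array(t[150:250,205:315]),None,fx=7,fy=6,interpolation=cv2.INTER_CUBIC))
cv2.imwrite("pics/c2.png",cv2.resize(np.array(s[175:285,200:330]),None,fx=6,fy=5,interpolation=cv2.INTER_CUBIC))
E
```

```text
(no output)
```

View pics/c1.png

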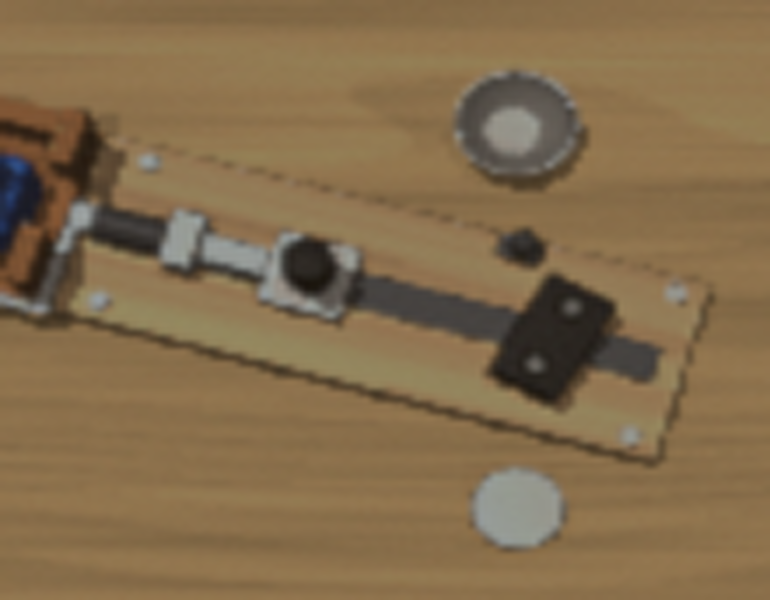

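View pics/c2.png

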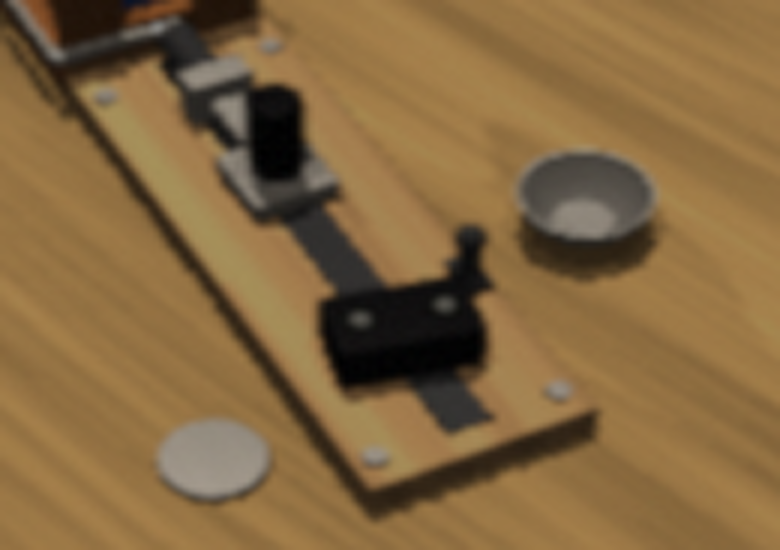

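Top crop: the knob top is at (308,262), the cover spots at (572,307) and (535,364), the index ball at (521,242), and the board-end corners at (712,288) and (660,462). Side crop: the knob top is at (275,98), the spots at (360,318) and (446,305), and the ball at (471,237).

```bash
python3 - <<'E'
from h import *
import pickle
t=pickle.load(open("top.pkl","rb"));s=pickle.load(open("side.pkl","rb"))
T=lambda x,y,z:ray(t,205+(x+.5)/7-.5,150+(y+.5)/6-.5,z)[:2]
S=lambda x,y,z:ray(s,200+(x+.5)/6-.5,175+(y+.5)/5-.5,z)[:2]
np.set_printoptions(precision=4,suppress=True)
print("knob",T(308,262,.083),S(275,98,.083))
a,b=T(572,307,.048),T(535,364,.048);c,d=S(446,305,.048),S(360,318,.048)
print("cover",(a+b)/2,(c+d)/2,"dir",np.degrees(np.arctan2(*(a-b)[::-1])),np.degrees(np.arctan2(*(c-d)[::-1])))
cs=[T(*p,.048) for p in((552,274),(615,310),(552,402),(490,370))];print("corners mean",np.mean(cs,0))
print("ball",T(521,242,.0495),S(471,237,.0495))
sc=[T(*p,.02) for p in((148,162),(98,300),(676,292),(630,436))]; print("screws",*sc)
ax=(sc[0]+sc[1]-sc[2]-sc[3]);print("yaxis deg",np.degrees(np.arctan2(ax[1],ax[0])))
ss=[S(*p,.02) for p in((270,46),(105,97),(558,390),(375,457))];ax2=ss[0]+ss[1]-ss[2]-ss[3];print("S yaxis",np.degrees(np.arctan2(ax2[1],ax2[0])))
e=[T(712,288,.02),T(660,462,.02),S(596,411,.02),S(372,491,.02)];print("end",*e)
for nm,A in(("T",ax),("S",ax2)):
  y=A/np.linalg.norm(A);x=np.array([y[1],-y[0]])
  k=T(308,262,.083) if nm=="T" else S(275,98,.083); bl=T(521,242,.0495) if nm=="T" else S(471,237,.0495)
  em=np.mean(e[:2] if nm=="T" else e[2:],0)
  print(nm,"ball rel knob x,y",(bl-k)@x,(bl-k)@y,"end rel",(em-k)@x,(em-k)@y,"tally/refl rel")
tr=[ray(t,*p,.028)[:2] for p in((358,183),(400,192),(391,239),(349,231))];print("tray",*tr,np.mean(tr,0))
tr=[ray(s,*p,.028)[:2] for p in((376,291),(419,343),(356,383),(314,325))];print("trayS",*tr,np.mean(tr,0))
E
```

```text
knob [0.5275 0.0793] [0.5348 0.0791]
cover [ 0.4955 -0.031 ] [ 0.501  -0.0314] dir -28.88271474308617 -30.17474290796186
corners mean [ 0.4937 -0.0305]
ball [ 0.5449 -0.0163] [ 0.551  -0.0181]
screws [0.5926 0.1562] [0.5162 0.1773] [ 0.5236 -0.0901] [ 0.4455 -0.0682]
yaxis deg 74.14365588158813
S yaxis 74.14234258276389
end [ 0.526  -0.1068] [ 0.4318 -0.0818] [ 0.5303 -0.1081] [ 0.4375 -0.0813]
T ball rel knob x,y 0.04293829244769256 -0.08722779149827393 end rel 0.0007248132682484236 -0.18029786315916946 tally/refl rel
S ball rel knob x,y 0.042170174541673 -0.08905760031946545 end rel -0.0014820860437874419 -0.18108536721080715 tally/refl rel
tray [ 0.5746 -0.2746] [ 0.5464 -0.4097] [ 0.3951 -0.372 ] [ 0.4189 -0.2398] [ 0.4838 -0.324 ]
trayS [ 0.5807 -0.2851] [ 0.5469 -0.4124] [ 0.396  -0.3776] [ 0.4255 -0.248 ] [ 0.4873 -0.3308]
```

Both views agree to about 5 mm, and the relative geometry fits the given sizes (post 42–43 mm across, board end 180 mm out). I'll move above the cover and check with the wrist camera.

{"op": "move_arm", "data": {
  "plan": [0.5,-0.9,0,0,0,-0.02,1.1,-2.0,0,0,0,-0.04,1.7,-3.0,0,0,0,-0.06,2.3,-4.1,0,0,0,-0.08,2.9,-5.2,0,0,0,-0.1,3.5,-6.2,0,0,0,-0.12,4.1,-7.3,0,0,0,-0.14,4.7,-8.3,0,0,0,-0.16,5.3,-9.4,0,0,0,-0.18,5.8,-10.3,0,0,0,-0.2],
  "grip": 85
}}

```text
time_s: 1.35
eef_pos: [0.4615, 0.0318, 0.2312]
eef_rot: [0.0, 0.249, 0.968, -0.0]
wrist_force: [1.3, 1.0, -0.0]
opening: 0.997
grasp_force: 0.0
```

{"op": "move_arm", "data": {
  "plan": [0.3,-0.6,-0.3,0,0,-0.013,0.6,-1.1,-0.8,0,0,-0.013,0.74,-1.29,-1.2,0,0,-0.013,0.74,-1.29,-1.4,0,0,-0.013,0.74,-1.29,-1.4,0,0,-0.013,0.74,-1.29,-1.4,0,0,-0.013]
}}

```text
time_s: 2.1
eef_pos: [0.4981, -0.0299, 0.1621]
eef_rot: [0.001, 0.254, 0.967, 0.0]
wrist_force: [0.3, -0.2, 0.2]
opening: 0.994
grasp_force: 0.0
```

```bash
python3 - <<'E'
from h import *
import pickle
o=ctrl.get_obs(); print(o["eef_pos"],o["eef_rot"],o["time_s"],o["wrist_force"])
c=ctrl.camera("wrist"); pickle.dump(c,open("w1.pkl","wb")); save(c,"pics/w1.png"); print(c["origin"])
print("tcp proj",proj(c,o["eef_pos"]))
for n,p in dict(cover=(.498,-.031,.048),knob=(.531,.079,.083),ball=(.548,-.017,.0495)).items(): print(n,proj(c,p))
E
```

```text
[ 0.49810749 -0.02994265  0.16209202] [5.46513943e-04 2.54117195e-01 9.67173279e-01 1.56280354e-05] 2.1 [ 0.26386757 -0.18236393  0.15391616]
[0.4381734  0.00322842 0.30472714]
tcp proj (np.float64(253.25061960900615), np.float64(241.03098001863364))
cover (np.float64(251.79226915590834), np.float64(188.313561780715))
knob (np.float64(391.94511906718685), np.float64(169.0481058130235))
ball (np.float64(289.56797973273603), np.float64(225.0833025097268))
```

View pics/w1.png

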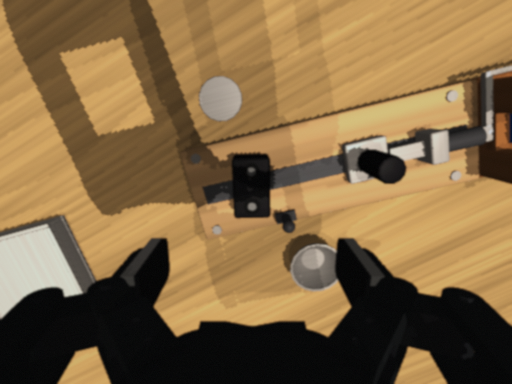

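The wrist view confirms the estimates to about 1 mm. The cover spots are at (251,172) and (252,207), predicted centre (252,188). The ball is at (289,226), the knob top near (390,168), and the yaw is aligned. I'll descend and grasp.

{"op": "move_arm", "data": {
  "plan": [0,0,-0.5,0,0,0,0,0,-1.1,0,0,0,0,0,-1.7,0,0,0,0,0,-2.2,0,0,0,0,0,-2.5,0,0,0,0,0,-2.7,0,0,0,0,0,-2.77,0,0,0,0,0,-2.77,0,0,0,0,0,-2.77,0,0,0]
}}

```text
time_s: 3.28
eef_pos: [0.4985, -0.0306, 0.0235]
eef_rot: [0.001, 0.255, 0.967, -0.0]
wrist_force: [0.1, -0.2, -0.2]
opening: 0.992
grasp_force: 0.0
```

{"op": "move_arm", "data": {
  "plan": [0,0,0,0,0,0,0,0,0,0,0,0,0,0,0,0,0,0,0,0,0,0,0,0,0,0,0,0,0,0,0,0,0,0,0,0,0,0,0,0,0,0,0,0,0,0,0,0],
  "grip": 25
}}

```text
time_s: 4.28
eef_pos: [0.4984, -0.0306, 0.0232]
eef_rot: [0.0, 0.255, 0.967, -0.0]
wrist_force: [-0.8, 0.1, 5.4]
opening: 0.404
grasp_force: 60.4
```

Gripped. I'll lift it and carry it to the tray.

{"op": "move_arm", "data": {
  "plan": [0,0,0.2,0,0,0,0,0,0.7,0,0,0,0,0,1.3,0,0,0,0,-0.4,1.8,0,0,0,0,-1.3,2,0,0,0,0,-2.3,2,0,0,0,-0.1,-3.3,2,0,0,0,-0.1,-4.3,2,0,0,0,-0.2,-5.2,2,0,0,0,-0.25,-5.8,2,0,0,0]
}}

```text
time_s: 5.52
eef_pos: [0.4846, -0.3224, 0.1228]
eef_rot: [-0.0, 0.255, 0.967, 0.0]
wrist_force: [0.5, 0.7, -1.0]
opening: 0.41
grasp_force: 59.8
```

{"op": "move_arm", "data": {
  "plan": [0,-0.13,0,0,0,0,0,-0.13,-0.4,0,0,0,0,-0.13,-0.9,0,0,0,0,-0.13,-1.4,0,0,0,0,-0.13,-1.8,0,0,0,0,-0.13,-2.0,0,0,0,0,-0.13,-2.1,0,0,0,0,-0.13,-2.1,0,0,0]
}}

```text
time_s: 6.52
eef_pos: [0.4856, -0.3271, 0.018]
eef_rot: [0.0, 0.255, 0.967, -0.0]
wrist_force: [0.1, 0.4, -1.1]
opening: 0.409
grasp_force: 59.8
```

```bash
python3 - <<'E'
from h import *
o=ctrl.get_obs(); print(o["eef_pos"],o["wrist_force"],o["opening"],o["grasp_force"],o["time_s"])
c=ctrl.camera("side"); I=c["pixels"][:,:,::-1]
cv2.imwrite("pics/s2.png",cv2.resize(np.array(I[180:384,180:440]),None,fx=3,fy=2.9,interpolation=cv2.INTER_CUBIC))
E
```

```text
[ 0.48561087 -0.32707599  0.01803406] [ 0.1077624   0.36986861 -1.05676726] 0.40881785421868516 59.7905158996582 6.525
```

View pics/s2.png

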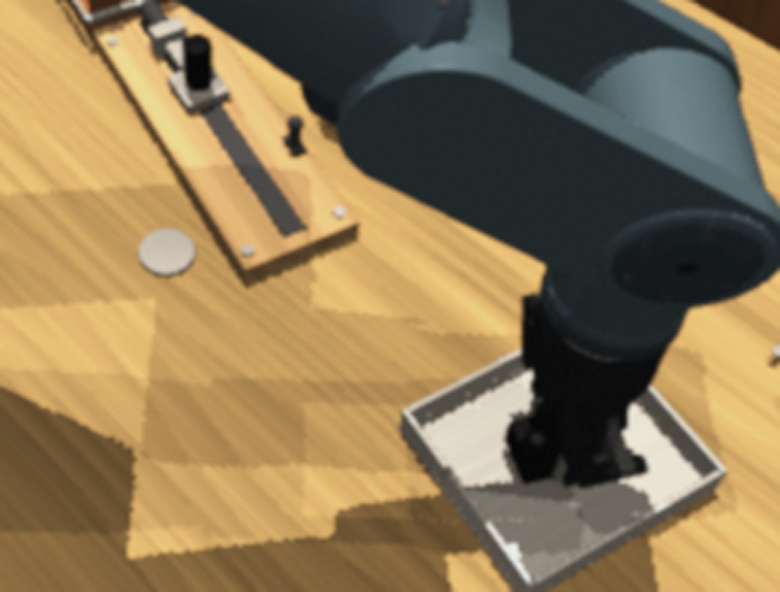

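The cover is held over the middle of the tray, near (570,440) in the crop, and the index post's foot is now in clear view. I'll lower it 10 mm and release.

{"op": "move_arm", "data": {
  "plan": [0,0,-0.07,0,0,0,0,0,-0.14,0,0,0,0,0,-0.2,0,0,0,0,0,-0.2,0,0,0,0,0,-0.2,0,0,0]
}}

```text
time_s: 7.2
eef_pos: [0.4854, -0.327, 0.0078]
eef_rot: [-0.0, 0.255, 0.967, 0.0]
wrist_force: [-0.3, -0.2, -1.0]
opening: 0.409
grasp_force: 59.9
```

{"op": "move_arm", "data": {
  "plan": [0,0,0,0,0,0,0,0,0,0,0,0,0,0,0,0,0,0,0,0,0,0,0,0,0,0,0,0,0,0],
  "grip": 60
}}

```text
time_s: 7.82
eef_pos: [0.4854, -0.327, 0.0078]
eef_rot: [0.0, 0.255, 0.967, -0.0]
wrist_force: [0.5, -0.5, -0.4]
opening: 0.703
grasp_force: 0.0
```

{"op": "move_arm", "data": {
  "plan": [0,0,0.3,0,0,0,0,0,1.0,0,0,0,0,0,1.9,0,0,0.03,0.1,0.5,2.6,0,0,0.06,0.2,1.5,2.8,0,0,0.1,0.3,2.6,2.8,0,0,0.14,0.45,3.7,2.8,0,0,0.18,0.6,4.8,2.8,0,0,0.21,0.7,5.9,2.8,0,0,0.238,0.8,7.0,2.8,0,0,0.238]
}}

```text
time_s: 9.07
eef_pos: [0.5257, 0.0248, 0.1492]
eef_rot: [0.001, 0.138, 0.99, -0.0]
wrist_force: [1.8, 0.2, 0.8]
opening: 0.702
grasp_force: 0.0
```

{"op": "move_arm", "data": {
  "plan": [0.06,0.6,0,0,0,0,0.12,1.0,0,0,0,0,0.12,1.13,0,0,0,0,0.12,1.13,0,0,0,0,0.12,1.13,0,0,0,0]
}}

```text
time_s: 9.7
eef_pos: [0.5314, 0.0787, 0.148]
eef_rot: [0.0, 0.138, 0.99, -0.0]
wrist_force: [0.3, 0.4, 0.1]
opening: 0.697
grasp_force: 0.0
```

```bash
python3 - <<'E'
from h import *
import pickle
o=ctrl.get_obs(); print(o["eef_pos"],o["eef_rot"],o["time_s"],o["opening"])
c=ctrl.camera("wrist"); pickle.dump(c,open("w2.pkl","wb")); 
t=ctrl.camera("top")
I=np.hstack([c["pixels"][:,:,::-1],cv2.resize(np.array(t["pixels"][165:255,340:410,::-1]),(288,384),interpolation=cv2.INTER_CUBIC)]); cv2.imwrite("pics/w2.png",I)
print("tcp",proj(c,o["eef_pos"]),"knob",proj(c,(.531,.079,.083)),"ball",proj(c,(.548,-.017,.0495)))
E
```

```text
[0.53142193 0.07869007 0.14798981] [ 9.55731654e-05  1.38365719e-01  9.90381189e-01 -1.40570352e-04] 9.7 0.6973951509542704
tcp (np.float64(253.58152348545534), np.float64(241.3388188730376)) knob (np.float64(253.4752076891155), np.float64(203.91939316948714)) ball (np.float64(159.13003701420354), np.float64(236.2649254577139))
```

View pics/w2.png

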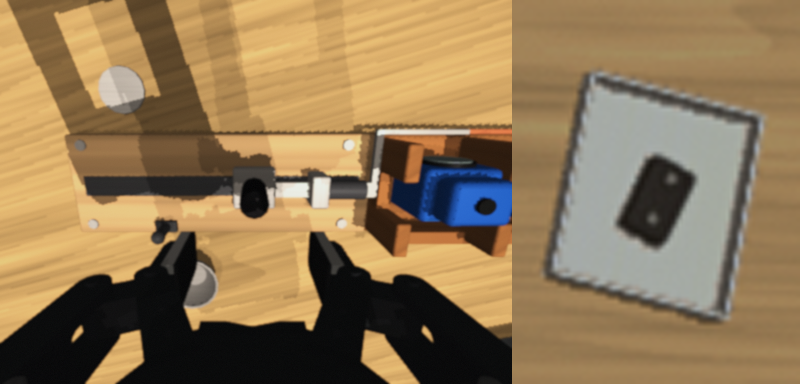

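The cover lies flat in the tray with its spots up. In the wrist view the knob top is at (254,203), centred between the fingers as predicted, and the ball is at (159,238). I'll descend and grasp the knob.

{"op": "move_arm", "data": {
  "plan": [0,0,-0.4,0,0,0,0,0,-0.9,0,0,0,0,0,-1.4,0,0,0,0,0,-1.75,0,0,0,0,0,-1.92,0,0,0,0,0,-1.92,0,0,0,0,0,-1.92,0,0,0]
}}

```text
time_s: 10.68
eef_pos: [0.5322, 0.0795, 0.0526]
eef_rot: [0.001, 0.138, 0.99, 0.0]
wrist_force: [0.4, -0.3, -0.4]
opening: 0.703
grasp_force: 0.0
```

{"op": "move_arm", "data": {
  "plan": [0,0,0,0,0,0,0,0,0,0,0,0,0,0,0,0,0,0,0,0,0,0,0,0,0,0,0,0,0,0,0,0,0,0,0,0,0,0,0,0,0,0,0,0,0,0,0,0],
  "grip": 10
}}

```text
time_s: 11.68
eef_pos: [0.5319, 0.08, 0.0525]
eef_rot: [0.001, 0.138, 0.99, 0.0]
wrist_force: [-1.5, 3.2, 6.0]
opening: 0.261
grasp_force: 58.7
```

```bash
python3 - <<'E'
from h import *
o=ctrl.get_obs(); print(o["eef_pos"],o["eef_rot"],o["wrist_force"])
import pickle
c=pickle.load(open("w2.pkl","rb"))
y=np.array([np.cos(np.radians(74.14)),np.sin(np.radians(74.14))]);x=np.array([y[1],-y[0]])
k=ray(c,254,203,.083)[:2];b=ray(c,158.5,238,.0495)[:2];print(k,b,(b-k)@x,(b-k)@y)
I=cv2.resize(np.array(c["pixels"][165:265,130:290,::-1]),None,fx=5,fy=5,interpolation=cv2.INTER_CUBIC);cv2.imwrite("pics/c3.png",I)
E
```

```text
[0.5319394  0.07999252 0.05254118] [5.61224291e-04 1.37943346e-01 9.90439892e-01 3.71709580e-04] [-1.51964585  3.16201353  6.04824125]
[0.53039123 0.07959501] [ 0.54948798 -0.01820067] 0.04509614086089187 -0.08885392513708829
```

View pics/c3.png

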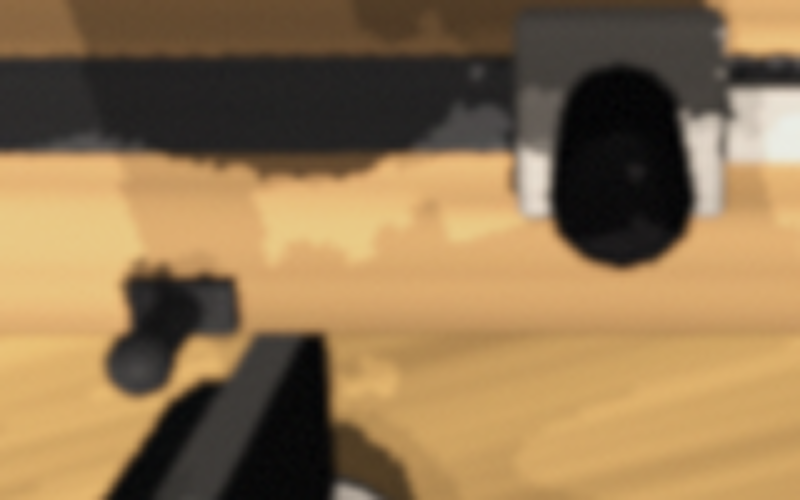

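In the crop the ball centre is at (139,364), the foot spans x 125–238 and y 280–333, the carriage spans x 517–725, and the knob is centred at x 622.

```bash
python3 - <<'E'
from h import *
import pickle
c=pickle.load(open("w2.pkl","rb"))
y=np.array([np.cos(np.radians(74.14)),np.sin(np.radians(74.14))]);x=np.array([y[1],-y[0]])
P=lambda u,v,z:ray(c,130+(u+.5)/5-.5,165+(v+.5)/5-.5,z)[:2]
k=P(622,195,.083);kc=P(621,112,.033)
for n,p in(("ball",P(139,364,.0495)),("foot.023",P(182,307,.023)),("foot.025",P(182,307,.025)),("carr",kc)): print(n,(p-k)@x,(p-k)@y)
E
```

```text
ball 0.04399818732009036 -0.08982437675899672
foot.023 0.04359660316304375 -0.08958780693736368
foot.025 0.042764492916568704 -0.08892749323073348
carr -0.0001755958540627861 8.646112314894868e-05
```

The best estimate is an 89 mm pull. I'll pull slowly along the rack's -y.

{"op": "move_arm", "data": {
  "plan": [-0.03,-0.1,0,0,0,0,-0.08,-0.28,0,0,0,0,-0.14,-0.5,0,0,0,0,-0.2,-0.72,0,0,0,0,-0.27,-0.95,0,0,0,0,-0.33,-1.17,0,0,0,0,-0.39,-1.38,0,0,0,0,-0.44,-1.55,0,0,0,0,-0.475,-1.67,0,0,0,0,-0.486,-1.712,0,0,0,0]
}}

```text
time_s: 12.92
eef_pos: [0.5079, -0.0049, 0.0525]
eef_rot: [0.001, 0.138, 0.99, 0.001]
wrist_force: [0.3, 9.1, 6.1]
opening: 0.26
grasp_force: 59.0
```

{"op": "move_arm", "data": {
  "plan": [0,0,0,0,0,0,0,0,0,0,0,0,0,0,0,0,0,0,0,0,0,0,0,0]
}}

```text
time_s: 13.42
eef_pos: [0.5079, -0.0047, 0.0525]
eef_rot: [0.001, 0.138, 0.99, 0.001]
wrist_force: [1.0, 9.5, 6.1]
opening: 0.263
grasp_force: 59.0
```

```bash
python3 - <<'E'
from h import *
o=ctrl.get_obs(); print(o["eef_pos"],o["wrist_force"],o["opening"],o["grasp_force"],o["time_s"])
y=np.array([np.cos(np.radians(74.14)),np.sin(np.radians(74.14))]);x=np.array([y[1],-y[0]])
d=np.array(o["eef_pos"])[:2]-[.53194,.07999];print(d@x,d@y)
A=[]
for n,(a,b,e,f) in dict(side=(185,285,205,305),wrist=(150,250,200,300)).items():
    c=ctrl.camera(n);print(n,"ball",proj(c,(.549,-.018,.0495)),"knob",proj(c,np.r_[o["eef_pos"][:2],.083]))
    A.append(cv2.resize(np.array(c["pixels"][a:b,e:f,::-1]),(400,400),interpolation=cv2.INTER_CUBIC))
    import pickle;pickle.dump(c,open(n+"3.pkl","wb"))
cv2.imwrite("pics/f.png",np.hstack(A))
E
```

```text
[ 0.50791739 -0.00474849  0.05254365] [0.97122287 9.47396535 6.13460084] 0.2629265908627861 59.013392329216 13.425
4.986324420419678e-05 -0.08807777889649471
side ball (np.float64(277.456995361225), np.float64(222.4162869864562)) knob (np.float64(261.06648231249204), np.float64(219.12208535895311))
wrist ball (np.float64(250.92949633838018), np.float64(304.24367800027716)) knob (np.float64(254.0116403214479), np.float64(271.1880657582568))
```

View pics/f.png

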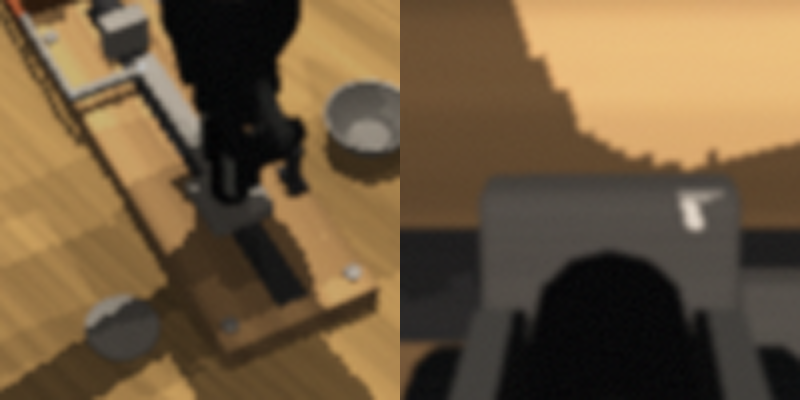

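The side crop shows the knob gripped beside the index post. The wrist crop shows the carriage edges at x 482 and 738, centre 610, which gives u ≈ 252. Next I'll compare that with the post position from the earlier wrist frame.

```bash
python3 - <<'E'
from h import *
import pickle
y=np.array([np.cos(np.radians(74.14)),np.sin(np.radians(74.14))])
c=pickle.load(open("w2.pkl","rb"));w=pickle.load(open("wrist3.pkl","rb"))
P=lambda u,v,z:ray(c,130+(u+.5)/5-.5,165+(v+.5)/5-.5,z)[:2]
ball=P(139,364,.0495)@y; foot=P(182,307,.024)@y; home=P(621,112,.033)@y; homek=P(622,195,.083)@y
Q=lambda u,v:ray(w,200+(u-400+.5)/4-.5,150+(v+.5)/4-.5,.033)[:2]@y
L,Rr=Q(482,250),Q(738,250)
print("size",Rr-L,"now",(L+Rr)/2,"tcp",np.array([.50792,-.00475])@y,"ball",ball,"foot",foot,"home",home,homek)
E
```

```text
size 0.03906535049770675 now 0.13348640694169606 tcp 0.13423912517482633 ball 0.1316905067724098 foot 0.1322572334473579 home 0.22160134465455547 0.2215148835314065
```

The knob is about 1 mm short of the mark, so I'll nudge it 1 mm further and settle.

{"op": "move_arm", "data": {
  "plan": [-0.006,-0.02,0,0,0,0,-0.006,-0.02,0,0,0,0,-0.006,-0.02,0,0,0,0,-0.006,-0.02,0,0,0,0,-0.006,-0.02,0,0,0,0,-0.006,-0.02,0,0,0,0]
}}

```text
time_s: 14.28
eef_pos: [0.5076, -0.0057, 0.0525]
eef_rot: [0.001, 0.138, 0.99, 0.001]
wrist_force: [0.5, 9.0, 6.0]
opening: 0.26
grasp_force: 59.0
```

```bash
python3 - <<'E'
from h import *
o=ctrl.get_obs(); d=np.array(o["eef_pos"])[:2]-[.53194,.07999]
print(d@[.2733,.9619],o["wrist_force"],o["grasp_force"],np.abs(o["dq"]).max())
print(ctrl.hand_in())
E
```

```text
-0.08907159463490552 [0.52275279 8.98203458 5.96321612] 59.01209771633148 0.0027666950754466364
the job is handed in; nothing more can be done
None
```

I've handed the job in: the cover lies flat and top side up in the tray, and the gripper is holding the slide 89 mm out, level with the index post to within about 1–2 mm by my camera measurements; the verdict isn't known yet.

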